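# Shift the taping machine into third

### The arm

A 6-joint arm with a two-finger parallel gripper is mounted at the origin on the work surface. World frame = base frame: x ahead of the robot, y to its left, z up, the work surface at z = 0. Lengths are in m, angles in rad, forces in N, time in s.
With the tool pointing down it reaches from about 0.35 to 0.775 m from the base axis. Payload 5.5 kg.
Tool frame: the origin (TCP) lies between the finger pads; the fingertips stand 17 mm ahead of it and the grasp point (between the pads) lies 2 mm behind it (env.finger_overhang is the distance from the TCP to the fingertips, in m); z points along the fingers, y is the line along which they close (so a half turn about z gives the same grasp; the last joint's range is limited). The gripper opens to 85 mm and grips with 20 to 120 N. Pads are 22 mm wide; open, the fingers measure 114 mm over their backs; the gripper's body (76 mm by 85 mm) begins 54 mm behind the grasp point. The pads swing forward as they close: fully open they stand 13 mm farther back than shut.
Start: joints at [1.181, 0.313, 0.046, 1.304, 0, 1.431], TCP at [0.142, 0.557, 0.248] pointing down, gripper open.
Joint ranges: [-2.76, 2.76], [-0.86, 1.69], [-1.03, 1.26], [-2.2, 2.34], [-1.47, 1.5], [-3.14, 3.14]. Speed limits (rad/s): [2.57, 2.57, 3.14, 3.14, 3.14, 3.14].

### API

Orientations are given as a unit quaternion [w, x, y, z].
In Python, from workcell import env gives the robot as it stands. The module is installed in compiled form; this text tells all that it offers.
- The arm moves only by the shell command python3 -m pendant 'ROWS' [FORCE]. ROWS is JSON, a list of rows, each a list of 5 numbers: the gripper's target within -1 to 1 (fully open at 1, half-way at 0, shut at -1), then the shift along the tool's x, y, z in m, then the turn about the tool's z in rad. A call has 1 to 8 rows; each row shifts and turns the commanded pose from where the row before left it, along the tool's axes as they then stand; what a row does not reach is not made up. A row lasts 1/8 s, in which the tool goes at most 62.5 mm and 10.7 degrees, less where a joint would pass 70% of its speed; a pose out of reach is approached as far as the arm can. A call with a gripper value outside its range is refused whole. The fingers move at their own pace and stop on an object; FORCE is the grip in N (left out, the last holds). Time passes only in rows, so rows that do not move let the fingers close. It gives the time, the measured TCP pose, the force, the opening and the grip force at its end, in the units of the state.
- env.get_state(): the state, without advancing time (a new reading comes with each control period).
- env.read_camera(name): name is "scene" or "top"; returns the picture (420x560x3 uint8, red, green, blue); there is no depth.
- env.calibration(name): a dict with "K" (3x3 intrinsics, pixels), "distortion" ([k1, k2, p1, p2, k3] as OpenCV has them; the pictures are not rectified), "T" (4x4, takes a point from camera to world coordinates). Camera axes: x right, y down, z forward; pixel columns grow to the right and rows downward; lengths in m; the calibration is good to about 2 mm. A picture is of the moment at which its call begins. calibration takes no time and is no camera call.
- env.hand_in(): hands the job in; it is judged then, once.
Trained networks look in the newest picture that a camera, given by its name, has taken for a name from the list of things; names that differ only in an ending like _2 or _b are one class to them, and where a whole thing is asked for, a point or a joint stands for the part that bears it (a point fixed in the world has none). Each returns a list of dicts, best first, with "score" (0 to 1); they miss things now and then, are a little off and sometimes report something else, mostly with a low value. They report only what shows in the picture. A call takes as long as a camera call.
- env.recognise(camera, label): "centre" ([column, row] in pixels, amid what is visible of it).
The state is a dict: "clock": time; "joint_pos": joint angles; "qvel": joint speeds; "tau": joint torques, N m; "tcp_pos": TCP position; "orientation": TCP orientation; "wrist_force": force on the tool from outside, world axes, zero at the start; "ft_torque": the same for the moment, N m; "finger_gap": finger opening in m; "grip_force": force on a finger pad.
Only numpy, scipy, OpenCV 4.12 (cv2) and the standard library are available. Lean on these libraries where they do the work, as an engineer would, in place of code of your own. Each camera call takes 0.05 s, during which the arm holds its last target. There are 200 camera calls.

### The job

Put the selector stick of the box-corner taping machine into its third slot, the forward right-hand one marked with three studs: nudge the stick to the cross channel, push it across to the right, then push it forward until it is fully home, let go and leave it there. Only push it, with the fingertips or the outside of the fingers; do not grip it or force it hard against its stops, do not dip it into the fourth slot (right, towards the robot), and leave everything else on the table where it stands.

Things in the scene. Friction and masses are not known exactly. Their poses are not given: they have to be found in the camera images.
- machine: Fixed taping machine; origin on the table below the stick's pivot, at the centre of the H. Its +x is forward (away from the robot, turned by its yaw), +y left, z up. Dark base 220 mm in x, reaching 105 mm right and 215 mm left of the origin; grey console 160 x 140 mm round the origin, 110 mm high; on the left a tape roll 137 mm high, centred 164 mm left of the origin.
- gate (a point): Centre of the H in the steel gate plate on the console's top, 110 mm up. A cross channel 24 mm wide joins a left and a right limb, 17 mm wide, centred 21 mm either side; slot ends lie 33 mm forward and back. Raised studs beside the slot ends number them: 1 left forward, 2 left back, 3 right forward, 4 right back (back is towards the robot).
- knob (a point): Centre of the black ball knob, 36 mm across, on top of the stick: a 12 mm steel rod with an 18 mm collar under the ball. It tilts about a pivot 20 mm above the machine's origin; the knob's centre is 190 mm from the pivot, so 210 mm above the table when upright, about 197 mm when tilted both ways. The rod is free between 110 and 184 mm above the table.
- across (a joint): Sideways tilt of the stick, rad: 0 middle, positive right (machine -y); stops at -0.24 and +0.24 (left and right limb; knob 45 mm off the middle). The limb can be changed only while forward is within 0.07 of 0; elsewhere the gate's tongues block it. Starts in the left limb. No spring: friction holds the stick where it is left; about 1.5 N at the knob moves it.
- forward (a joint): Fore-and-aft tilt of the stick, rad: 0 in the cross channel, positive forward (machine +x); stops at -0.28 and +0.28 (knob about 53 mm back or forward of the middle). Starts anywhere from -0.26 to +0.26. Fully home in the third slot it is at +0.28, with across about +0.2 to +0.24. Held by friction.
- tape_roll: Bystander, not to be disturbed: roll of white tape lying flat, 96 mm across, 24 mm high, beside the machine's right side; loose. Origin on the table, under about its centre.
- gift_carton: Bystander, not to be disturbed: upright white carton 60 x 60 x 150 mm, just beyond the machine; loose. Origin on the table, under about its centre.
- glue_jar: Bystander, not to be disturbed: closed round jar, 60 mm across, 70 mm high, near the machine's right front; loose. Origin on the table, under about its centre.
- scissors: Bystander, not to be disturbed: pair of scissors lying flat, about 165 mm long, 10 mm high, on the right; loose. Origin on the table, under about its centre.
- phone: Bystander, not to be disturbed: black phone lying flat, 150 x 72 x 9 mm, on the left; loose. Origin on the table, under about its centre.
- tube: Bystander, not to be disturbed: upright round can, 64 mm across, 170 mm high, right of the machine; loose. Origin on the table, under about its centre.
- spare_roll: Bystander, not to be disturbed: roll of white tape lying flat, 104 mm across, 30 mm high, left of the machine; loose. Origin on the table, under about its centre.

How it is judged:
By the outcome, as a careful person would: the job done as asked, in the order asked, and still so for the second after the job is handed in, with the robot touching nothing.
It also fails if it takes over 64 s, if anything falls off the work surface, if the arm or the gripper's body presses on something with over 40 N, if the wrist force passes 120 N, or if a joint passes its speed limit or range.

## Working session

There is one attempt and no reset: what is moved stays moved. The work goes in short steps, Python scripts to look and compute and a shell command to move; the robot and the scene stay as the last step left them, time stands still between calls to the robot, and variables do not carry over. Pictures are saved under pics/ and viewed, at most 10 in all, crops included, and the job is handed in when it is done.

```bash
mkdir -p pics; cat > h.py <<'E'
from workcell import env
import numpy as np, cv2
def ray(cam,px):
    c=env.calibration(cam);K=np.array(c["K"],float);d=np.array(c["distortion"],float);T=np.array(c["T"])
    u=cv2.undistortPoints(np.array([[px]],float),K,d)[0,0]
    return T[:3,3],T[:3,:3]@np.array([u[0],u[1],1])
def atz(cam,px,z):
    o,r=ray(cam,px);return o+r*(z-o[2])/r[2]
def tri(p1,p2):
    A=[];b=[]
    for cam,p in(("scene",p1),("top",p2)):
        o,r=ray(cam,p);r=r/np.linalg.norm(r);M=np.eye(3)-np.outer(r,r);A.append(M);b.append(M@o)
    return np.linalg.lstsq(np.vstack(A),np.hstack(b),rcond=None)[0]
def proj(cam,P):
    c=env.calibration(cam);T=np.linalg.inv(np.array(c["T"]))
    return cv2.projectPoints(np.array(P,float).reshape(-1,3),cv2.Rodrigues(T[:3,:3])[0],T[:3,3],np.array(c["K"],float),np.array(c["distortion"],float))[0][:,0]
def save(cam,name):
    im=env.read_camera(cam);cv2.imwrite(f"pics/{name}.png",cv2.cvtColor(im,cv2.COLOR_RGB2BGR));return im
E
python3 - <<'E'
from h import *
for c in("scene","top"):
    save(c,c+"0"); print(c,np.round(env.calibration(c)["T"],3).tolist())
    for n in("knob","gate","machine","tape_roll","gift_carton","glue_jar","scissors","tube","spare_roll","phone"):
        print(n,[(np.round(d["centre"]).tolist(),round(d["score"],2),np.round(atz(c,d["centre"],dict(knob=.2,gate=.11).get(n,.0)),3).tolist()) for d in env.recognise(c,n)[:2]])
s=env.get_state();print(s)
E
```

```text
scene [[-0.244, 0.744, -0.622, 1.204], [0.97, 0.185, -0.159, 0.144], [-0.003, -0.642, -0.767, 0.875], [0.0, 0.0, 0.0, 1.0]]
knob [([265.0, 209.0], 0.67, [0.659, -0.028, 0.2]), ([268.0, 201.0], 0.66, [0.634, -0.026, 0.2])]
gate [([257.0, 220.0], 0.98, [0.626, -0.06, 0.11])]
machine [([280.0, 250.0], 0.62, [0.629, 0.002, 0.0]), ([264.0, 207.0], 0.62, [0.49, -0.084, 0.0])]
tape_roll [([202.0, 217.0], 0.6, [0.571, -0.251, 0.0])]
gift_carton [([212.0, 262.0], 0.74, [0.712, -0.167, 0.0])]
glue_jar [([236.0, 191.0], 0.62, [0.448, -0.184, 0.0])]
scissors [([169.0, 169.0], 0.8, [0.405, -0.436, 0.0])]
tube [([146.0, 192.0], 0.55, [0.519, -0.462, 0.0])]
spare_roll [([431.0, 250.0], 0.73, [0.53, 0.412, 0.0])]
phone [([430.0, 225.0], 0.73, [0.441, 0.409, 0.0]), ([214.0, 259.0], 0.28, [0.702, -0.166, 0.0])]
top [[0.027, -0.994, 0.11, 0.476], [-1.0, -0.025, 0.017, -0.009], [-0.015, -0.111, -0.994, 1.277], [0.0, 0.0, 0.0, 1.0]]
knob [([300.0, 189.0], 0.67, [0.638, -0.038, 0.2])]
gate [([306.0, 212.0], 0.91, [0.59, -0.058, 0.11])]
machine [([287.0, 203.0], 0.95, [0.626, -0.007, 0.0]), ([432.0, 279.0]
[... 412 characters left out ...]
.0])]
{'clock': 1.1, 'joint_pos': array([ 1.18141249e+00,  3.13186237e-01,  4.61041981e-02,  1.30358002e+00,
       -1.75743751e-05,  1.43122269e+00]), 'qvel': array([ 0.00129694,  0.00217716,  0.00038612, -0.00055622,  0.00026885,
       -0.0004671 ]), 'tau': array([ 4.30134605e-04, -4.80481088e+01,  2.98817056e+01,  4.33705181e-04,
       -1.64282874e-04, -7.26210516e-06]), 'tcp_pos': array([0.14216967, 0.55719715, 0.24833274]), 'orientation': array([2.60303781e-05, 1.24580574e-01, 9.92209492e-01, 6.25007658e-05]), 'wrist_force': array([ 0.20597083,  0.04907502, -0.64866749]), 'ft_torque': array([ 0.001751  , -0.00014151,  0.01814521]), 'grip_force': 0.0, 'finger_gap': 0.08504967323664166}
```

View pics/top0.png

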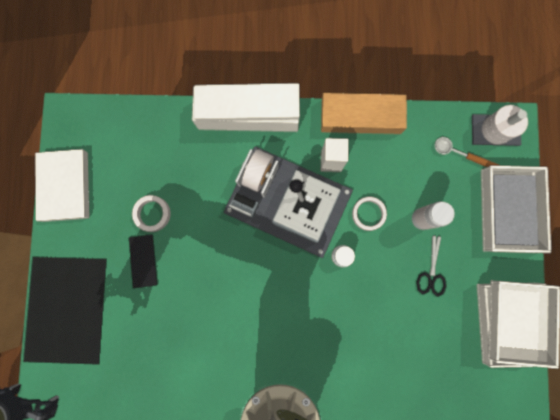

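View pics/scene0.png

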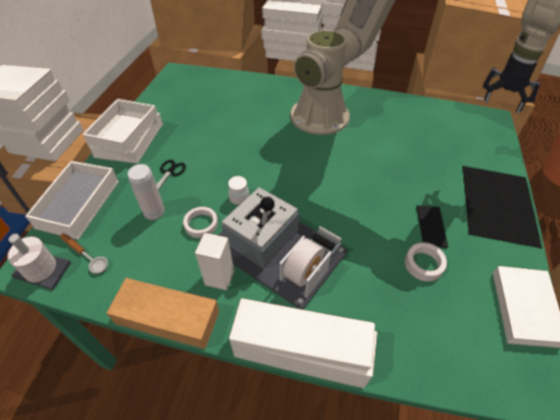

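The top view shows the machine around (290,203), turned clockwise, with the knob near (297,186) and the tape roll's left side towards the upper left. The scene view shows the knob at (267,204). Next I'll enlarge both.

```bash
python3 - <<'E'
import cv2,numpy as np
a=cv2.imread("pics/top0.png")[140:260,220:360];b=cv2.imread("pics/scene0.png")[170:310,210:350]
cv2.imwrite("pics/c1.png",cv2.resize(a,(700,600),interpolation=cv2.INTER_CUBIC))
cv2.imwrite("pics/c2.png",cv2.resize(b,(600,600),interpolation=cv2.INTER_CUBIC))
E
```

```text
(no output)
```

View pics/c1.png

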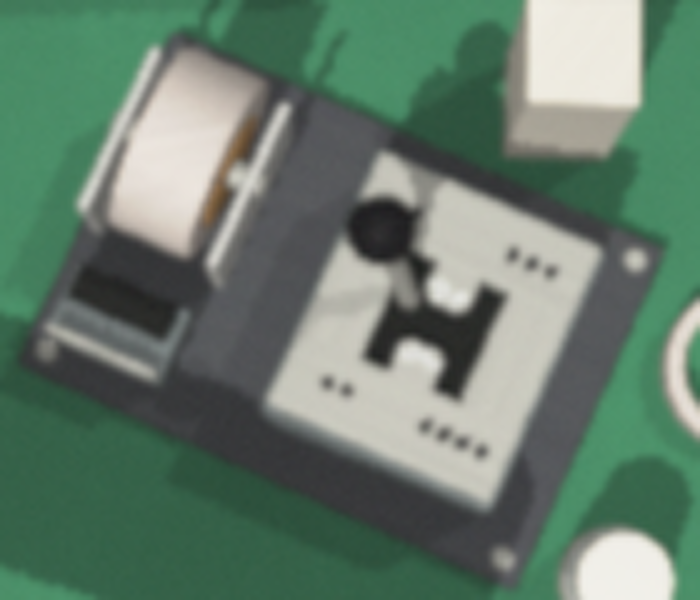

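View pics/c2.png

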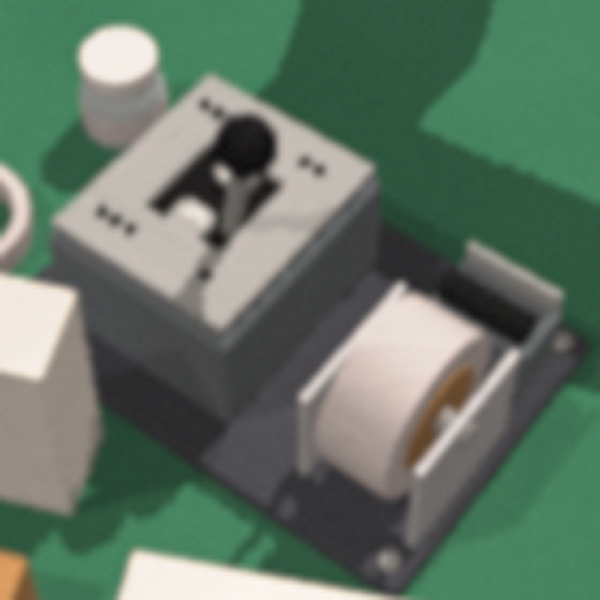

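The crops show the knob at full-image pixel (296.4,186) in top and (267.6,204.5) in scene. The stick is in the left limb, leaning forward. The gate plate's corners are clear in both views, so I'll fit the machine pose to them.

```bash
cat >> h.py <<'E'
def knobfit(pt,ps,X,Y,yaw):
    from scipy.optimize import least_squares
    R=np.array([[np.cos(yaw),-np.sin(yaw)],[np.sin(yaw),np.cos(yaw)]])
    def pos(q):
        a,f=q; v=np.array([np.tan(f),-np.tan(a),1]);v=.19*v/np.linalg.norm(v)
        return np.r_[R@v[:2]+[X,Y],.02+v[2]]
    def res(q):
        P=pos(q);r=[]
        if pt is not None:r+=list(proj("top",P)[0]-pt)
        if ps is not None:r+=list(proj("scene",P)[0]-ps)
        return r
    s=least_squares(res,[0,0]);return s.x,pos(s.x),s.fun
E
python3 - <<'E'
from h import *
from scipy.optimize import least_squares
t=np.array([(385,152),(600,248),(490,508),(265,408)])/5+[220,140]-0.4
s=np.array([(222,330),(55,225),(212,75),(378,170)])/(600/140)+[210,170]-0.4
L=np.array([(1,1),(1,-1),(-1,-1),(-1,1)])
def P(q):
    c,n=np.cos(q[2]),np.sin(q[2]);l=L*[q[3],q[4]]
    return np.c_[l@np.array([[c,n],[-n,c]])+q[:2],np.full(4,.11)]
f=lambda q:np.r_[(proj("top",P(q))-t).ravel(),(proj("scene",P(q))-s).ravel()]
r=least_squares(f,[.6,-.05,-.45,.08,.07]);q=r.x;print(np.round(q,4),np.round(r.fun,1))
for k,cam,px in(("t","top",t),("s","scene",s)):print(k,np.mean([atz(cam,p,.11) for p in px],0).round(4))
pk,ps=[296,185.7],[267.2,204.1]
print(tri(ps,pk),proj("top",[q[0],q[1],.11]))
print(*knobfit(pk,ps,*q[:3]))
E
```

```text
[ 0.6085 -0.0575 -0.398   0.076   0.0647] [-1.   0.  -0.3  0.2 -1.  -0.4 -0.2 -0.2 -0.4  0.1 -0.9 -0.5 -0.3 -0.1
 -0.6 -0.9]
t [ 0.6083 -0.0591  0.11  ]
s [ 0.6093 -0.0558  0.11  ]
[ 0.64563389 -0.02649524  0.20297031] [[305.98443649 205.10700927]]
[-0.23088339  0.12075166] [ 0.64582126 -0.02631113  0.20368128] [-0.5934143  -0.00614323 -0.52859565 -0.15157317]
```

```bash
python3 -m pendant '[[-1,0,0,-0.037,0],[-1,0,0,0,0.149],[-1,-0.046,-0.0213,0,0],[-1,-0.046,-0.0213,0,0],[-1,-0.046,-0.0213,0,0],[-1,-0.046,-0.0213,0,0],[-1,-0.046,-0.0213,0,0],[-1,-0.046,-0.0213,0,0]]'
python3 -m pendant '[[-1,-0.046,-0.0213,0,0],[-1,-0.046,-0.0213,0,0],[-1,-0.046,-0.0213,0,0],[-1,-0.046,-0.0213,0,0],[-1,-0.046,-0.0213,0,0],[-1,-0.046,-0.0213,0,0],[-1,-0.046,-0.0213,0,0],[-1,0,0,0,0]]'
cat >> h.py <<'E'
M=(.6085,-.0575,-.398)
def loc(p):
    c,s=np.cos(M[2]),np.sin(M[2]);d=np.array(p[:2])-M[:2];return np.array([c*d[0]+s*d[1],-s*d[0]+c*d[1],p[2]])
def st():
    from scipy.spatial.transform import Rotation as R
    s=env.get_state();q=s["orientation"];r=R.from_quat([*q[1:],q[0]]).as_matrix()
    print("t",round(s["clock"],2),"local",loc(s["tcp_pos"]).round(4),"yaw err",round(np.arctan2(r[1,1],r[0,1])-np.pi/2-M[2],3),"F",np.round(s["wrist_force"],1),"gap",round(s["finger_gap"],3))
E
python3 -c "from h import *;st()"
```

```text
clock: 2.1
tcp_pos: [0.3478, 0.331, 0.2855]
orientation: [0.0, 0.198, 0.98, 0.0]
wrist_force: [0.3, 0.8, -0.9]
finger_gap: -0.0004
grip_force: 0.0
clock: 3.1
tcp_pos: [0.5877, 0.0669, 0.2842]
orientation: [-0.0, 0.2, 0.98, -0.0]
wrist_force: [-0.4, 0.6, 0.1]
finger_gap: -0.0005
grip_force: 0.0
t 3.1 local [-0.0674  0.1066  0.2842] yaw err -0.005 F [-0.4  0.6  0.1] gap -0.0
```

```bash
python3 -m pendant '[[-1,-0.048,-0.021,0,0],[-1,-0.048,-0.021,0,0],[-1,-0.050,-0.021,0,0],[-1,0,0,0,0],[-1,0,0,0.044,0],[-1,0,0,0.044,0],[-1,0,0,0,0]]' >/dev/null; python3 -c "
from h import *;st()
a=save('top','t1')[140:260,220:360];b=save('scene','s1')[150:290,210:350]
im=np.hstack([cv2.resize(a,(420,360),interpolation=3),cv2.resize(b,(360,360),interpolation=3)]);cv2.imwrite('pics/m1.png',im[:,:,::-1])"
```

```text
t 3.98 local [0.0715 0.0459 0.1935] yaw err 0.001 F [-0.6  1.2  0.6] gap -0.0
```

View pics/m1.png

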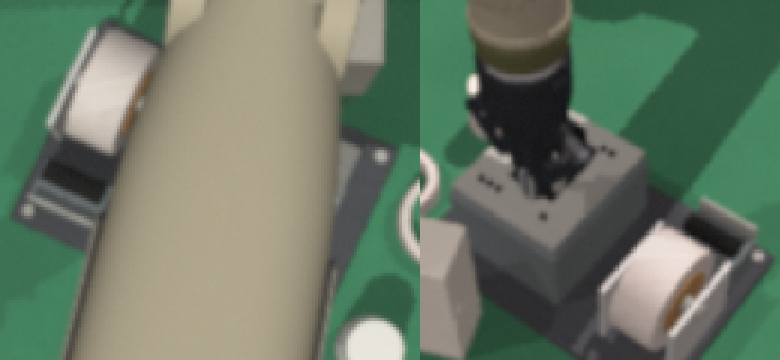

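The arm hides the knob in the top view. In the scene view the closed fingers stand on the knob's forward side. I'll push back in small steps.

```bash
python3 -m pendant '[[-1,0.006,0,0,0],[-1,0.006,0,0,0],[-1,0.006,0,0,0],[-1,0,0,0,0]]' >/dev/null; python3 -c "from h import *;st()"
python3 -m pendant '[[-1,0.006,0,0,0],[-1,0.006,0,0,0],[-1,0,0,0,0]]' >/dev/null; python3 -c "from h import *;st()"
python3 -m pendant '[[-1,0.006,0,0,0],[-1,0.006,0,0,0],[-1,0,0,0,0]]' >/dev/null; python3 -c "from h import *;st()"
```

```text
t 4.58 local [0.0572 0.0455 0.1979] yaw err -0.001 F [ 0.7 -0.6  0. ] gap -0.0
t 4.95 local [0.0455 0.0455 0.1976] yaw err -0.001 F [ 0.6 -0.4  0.4] gap 0.0
t 5.33 local [0.033  0.0455 0.1974] yaw err -0.001 F [ 1.6 -0.8  0.6] gap -0.0
```

```bash
python3 -m pendant '[[-1,0.004,0,0,0],[-1,0,0,0,0],[-1,-0.02,0,0,0],[-1,-0.01,0,-0.04,0],[-1,0,0,-0.05,0],[-1,0,0.05,0,0],[-1,0.02,0.05,0,0],[-1,0.04,0.02,0,0]]'
python3 -m pendant '[[-1,0,0,0,0],[-1,0,0,0,0]]' >/dev/null
python3 -c "
from h import *;st()
a=save('top','t2')[140:260,220:360];b=save('scene','s2')[150:290,210:350]
for c in('top','scene'):print([(np.round(d['centre'],1).tolist(),round(d['score'],2)) for d in env.recognise(c,'knob')])
im=np.hstack([cv2.resize(a,(420,360),interpolation=3),cv2.resize(b,(360,360),interpolation=3)]);cv2.imwrite('pics/m2.png',im[:,:,::-1])"
```

```text
clock: 6.32
tcp_pos: [0.6727, 0.0973, 0.2848]
orientation: [-0.001, 0.198, 0.98, 0.0]
wrist_force: [-0.3, 0.1, 0.1]
finger_gap: -0.0001
grip_force: 0.0
t 6.58 local [-0.0005  0.1655  0.2872] yaw err -0.0 F [0.  0.2 0.8] gap 0.0
[([294.2, 193.3], 0.57), ([376.6, 206.7], 0.54)]
[([271.0, 202.3], 0.58)]
```

View pics/m2.png

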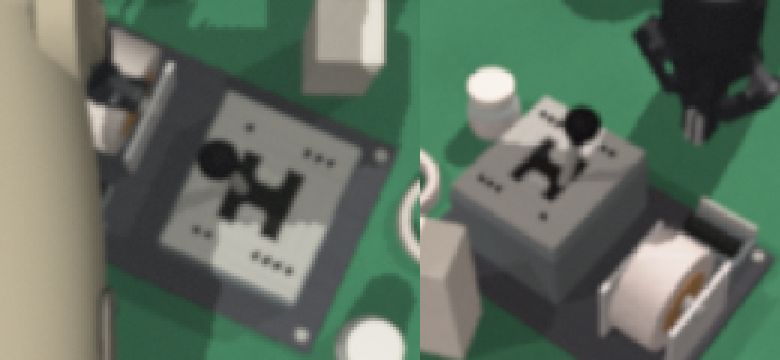

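The picture shows the knob at top (292.4,192.7) and scene (272.7,198.7), still in the left limb. I'll work out its tilt.

```bash
python3 -c "
from h import *
k=knobfit([292.4,192.7],[272.7,198.7],*M);print(*k,loc(k[1]))"
```

```text
[-0.23370116  0.01242033] [ 0.62766836 -0.01783171  0.20482154] [-0.56705252  0.06960921 -0.53103033 -0.07271448] [0.00229566 0.04399692 0.20482154]
```

```bash
python3 -m pendant '[[-1,0,-0.05,0,0],[-1,0,0,0,0],[-1,0,0,0.045,0],[-1,0,0,0.045,0],[-1,0,0,0,0],[-1,0,-0.008,0,0],[-1,0,-0.008,0,0],[-1,0,-0.008,0,0]]' >/dev/null; python3 -c "from h import *;st()"
python3 -m pendant '[[-1,0,-0.006,0,0],[-1,0,-0.006,0,0],[-1,0,-0.006,0,0],[-1,0,-0.006,0,0],[-1,0,-0.006,0,0],[-1,0,0,0,0]]' >/dev/null; python3 -c "from h import *;st()"
python3 -m pendant '[[-1,0,-0.006,0,0],[-1,0,-0.006,0,0],[-1,0,-0.006,0,0],[-1,0,-0.006,0,0],[-1,0,0,0,0]]' >/dev/null; python3 -c "from h import *;st()"
```

```text
t 7.78 local [0.0007 0.0911 0.1992] yaw err -0.001 F [-0.1 -0.9  0.8] gap -0.0
t 8.53 local [-1.000e-04  6.100e-02  1.978e-01] yaw err -0.001 F [0.6 0.1 3.7] gap 0.0
t 9.15 local [0.0008 0.0374 0.1997] yaw err -0.001 F [-0.2  0.5 11.3] gap -0.0
```

An 11 N upward force appeared, most likely the linkage bulge beside the fingers riding on the ball. I'll back off, turn 90° so the slim side pushes, and look.

```bash
python3 -m pendant '[[-1,0,0.008,0,0],[-1,0,0.02,0,0],[-1,0,0.04,0,0],[-1,0,0.03,-0.04,0],[-1,0,0.03,-0.04,0],[-1,0,0,0,0.175],[-1,0,0,0,0.175],[-1,0,0,0,0.175]]'
python3 -m pendant '[[-1,0,0,0,0.175],[-1,0,0,0,0.175],[-1,0,0,0,0.175],[-1,0,0,0,0.175],[-1,0,0,0,0.175],[-1,0,0,0,0.17],[-1,0,0,0,0]]' >/dev/null
python3 -c "
from h import *;st()
a=save('top','t3')[140:260,220:360];b=save('scene','s3')[150:290,210:350]
im=np.hstack([cv2.resize(a,(420,360),interpolation=3),cv2.resize(b,(360,360),interpolation=3)]);cv2.imwrite('pics/m3.png',im[:,:,::-1])"
```

```text
clock: 10.15
tcp_pos: [0.6722, 0.0968, 0.2761]
orientation: [-0.001, 0.448, 0.894, -0.0]
wrist_force: [-0.4, 0.3, 0.0]
finger_gap: 0.0001
grip_force: 0.0
t 11.03 local [-0.0009  0.1665  0.2761] yaw err -1.568 F [ 0.4 -0.2  0.5] gap -0.0
```

View pics/m3.png

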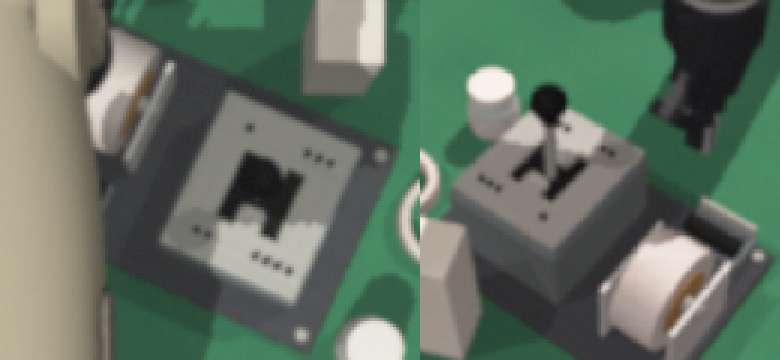

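The stick is now roughly upright, with the knob at top (307,198.3) and scene (259.9,189.8), still in the cross channel.

```bash
python3 -c "
from h import *
k=knobfit([307,198.3],[259.9,189.8],*M);print(*k,loc(k[1]))"
```

```text
[-0.02773344  0.01436933] [ 0.61305752 -0.05370134  0.20990734] [-0.73300708  0.40129181 -0.77755913  0.2519386 ] [0.00272903 0.00526814 0.20990734]
```

```bash
python3 -m pendant '[[-1,-0.05,0.002,0,0],[-1,-0.05,0.001,0,0],[-1,0,0,0,0],[-1,0,0,0.04,0],[-1,0,0,0.038,0],[-1,0,0,0,0],[-1,-0.008,0,0,0],[-1,-0.008,0,0,0]]' >/dev/null; python3 -c "from h import *;st()"
python3 -m pendant '[[-1,-0.006,0,0,0],[-1,-0.006,0,0,0],[-1,-0.006,0,0,0],[-1,-0.006,0,0,0],[-1,-0.006,0,0,0],[-1,0,0,0,0]]' >/dev/null; python3 -c "from h import *;st()"
python3 -m pendant '[[-1,-0.006,0,0,0],[-1,-0.006,0,0,0],[-1,-0.006,0,0,0],[-1,0,0,0,0]]' >/dev/null; python3 -c "from h import *;st()"
```

```text
t 12.12 local [0.0038 0.0496 0.2014] yaw err -1.57 F [-0.3 -0.8  0.5] gap 0.0
t 12.88 local [0.0026 0.0189 0.1992] yaw err -1.571 F [-0.4 -0.4  0.5] gap -0.0
t 13.38 local [0.0026 0.0007 0.1991] yaw err -1.572 F [-0.3 -0.4  0.8] gap -0.0
```

```bash
python3 -m pendant '[[-1,-0.005,0,0,0],[-1,-0.004,0,0,0],[-1,0,0,0,0]]' >/dev/null; python3 -c "from h import *;st()"
python3 -m pendant '[[-1,-0.004,0,0,0],[-1,0,0,0,0]]' >/dev/null; python3 -c "from h import *;st()"
```

```text
t 13.75 local [ 0.0027 -0.008   0.1993] yaw err -1.571 F [ 0.1 -0.7  0.3] gap 0.0
t 14.0 local [ 0.0027 -0.0118  0.1993] yaw err -1.571 F [-0.4  0.1  0.5] gap 0.0
```

```bash
python3 -m pendant '[[-1,0.02,0,0,0],[-1,0.03,0,-0.04,0],[-1,0.03,0,-0.045,0],[-1,0.04,0,0,-0.175],[-1,0,0,0,-0.175],[-1,0,0,0,-0.175],[-1,0,0,0,-0.175],[-1,0,0,0,-0.175]]' >/dev/null
python3 -m pendant '[[-1,0,0,0,-0.175],[-1,0,0,0,-0.175],[-1,0,0,0,-0.175],[-1,0,0.05,0,-0.17],[-1,0,0,0,0]]' >/dev/null
python3 -c "
from h import *;st()
a=save('top','t4')[140:260,220:360];b=save('scene','s4')[150:290,210:350]
im=np.hstack([cv2.resize(a,(420,360),interpolation=3),cv2.resize(b,(360,360),interpolation=3)]);cv2.imwrite('pics/m4.png',im[:,:,::-1])"
```

```text
t 15.62 local [0.0107 0.1614 0.2831] yaw err 0.003 F [-0.5 -1.4 -0.2] gap 0.0
```

View pics/m4.png

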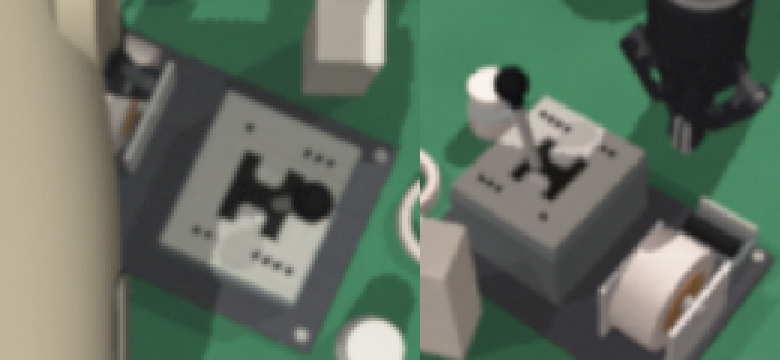

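The knob is now on the right, at top (324,206.7) and scene (246,183.2), in the right limb's cross channel. I'll compute its tilt and move the tool high to behind it.

```bash
python3 -m pendant '[[-1,0.018,-0.051,0,0],[-1,0.018,-0.051,0,0],[-1,0.018,-0.051,0,0],[-1,0.018,-0.051,0,0],[-1,0,0,0,0],[-1,0,0,0,0]]' >/dev/null
python3 -c "
from h import *
k=knobfit([324,206.7],[246,183.2],*M);print(*k,loc(k[1]));st()"
```

```text
[0.21367513 0.00947417] [ 0.59450687 -0.0953211   0.2056711 ] [-1.09040903  0.08378833 -1.11242318 -0.35894273] [ 0.00175913 -0.04028832  0.2056711 ]
t 16.48 local [-0.0609 -0.0466  0.285 ] yaw err -0.003 F [1.2 0.1 0.1] gap -0.0
```

```bash
python3 -m pendant '[[-1,0,0.005,0.044,0],[-1,0,0,0.044,0],[-1,0,0,0,0],[-1,-0.01,0,0,0],[-1,-0.01,0,0,0],[-1,-0.006,0,0,0],[-1,-0.006,0,0,0],[-1,0,0,0,0]]' >/dev/null; python3 -c "from h import *;st()"
python3 -m pendant '[[-1,-0.006,0,0,0],[-1,-0.006,0,0,0],[-1,-0.006,0,0,0],[-1,0,0,0,0]]' >/dev/null; python3 -c "from h import *;st()"
python3 -m pendant '[[-1,-0.006,0,0,0],[-1,-0.006,0,0,0],[-1,-0.006,0,0,0],[-1,0,0,0,0]]' >/dev/null; python3 -c "from h import *;st()"
```

```text
t 17.48 local [-0.0285 -0.0413  0.1964] yaw err -0.001 F [-0.1 -0.3 -0.2] gap 0.0
t 17.98 local [-0.0104 -0.0413  0.1961] yaw err -0.001 F [-0.2 -0.3  0.3] gap -0.0
t 18.48 local [ 0.0075 -0.0413  0.1959] yaw err -0.001 F [-1.2  0.2 -0.2] gap 0.0
```

```bash
python3 -m pendant '[[-1,-0.005,0,0,0],[-1,-0.005,0,0,0],[-1,0,0,0,0]]' >/dev/null; python3 -c "from h import *;st()"
python3 -m pendant '[[-1,-0.003,0,0,0],[-1,0,0,0,0]]' >/dev/null; python3 -c "from h import *;st()"
python3 -m pendant '[[-1,-0.002,0,0,0],[-1,0,0,0,0]]' >/dev/null; python3 -c "from h import *;st()"
```

```text
t 18.85 local [ 0.0176 -0.0413  0.1963] yaw err -0.001 F [-0.6  0.4 -0.4] gap 0.0
t 19.1 local [ 0.0202 -0.0413  0.1963] yaw err -0.001 F [-1.3  1.3 -0.4] gap 0.0
t 19.35 local [ 0.0221 -0.0413  0.1962] yaw err -0.001 F [-0.6  1.2 -1.1] gap 0.0
```

```bash
for i in 1; do python3 -m pendant '[[-1,-0.001,0,0,0],[-1,0,0,0,0]]' >/dev/null; python3 -c "from h import *;st()"; done
python3 -m pendant '[[-1,-0.001,0,0,0],[-1,0,0,0,0]]' >/dev/null; python3 -c "from h import *;st()"
python3 -m pendant '[[-1,-0.001,0,0,0],[-1,0,0,0,0]]' >/dev/null; python3 -c "from h import *;st()"
```

```text
t 19.6 local [ 0.0231 -0.0412  0.1963] yaw err -0.001 F [-1.2  0.3 -1.8] gap 0.0
t 19.85 local [ 0.0241 -0.0413  0.1963] yaw err -0.001 F [-2.4  1.  -1. ] gap -0.0
t 20.1 local [ 0.0251 -0.0413  0.1963] yaw err -0.001 F [-1.7  1.2 -1.7] gap -0.0
```

```bash
python3 -m pendant '[[-1,-0.001,0,0,0],[-1,0,0,0,0]]' >/dev/null; python3 -c "from h import *;st()"
python3 -m pendant '[[-1,-0.001,0,0,0],[-1,0,0,0,0]]' >/dev/null; python3 -c "from h import *;st()"
```

```text
t 20.35 local [ 0.0259 -0.0413  0.1962] yaw err -0.001 F [-2.3  0.8 -1.1] gap 0.0
t 20.6 local [ 0.0267 -0.0412  0.1961] yaw err -0.001 F [-3.2  2.  -1.6] gap -0.0
```

```bash
python3 -m pendant '[[-1,-0.001,0,0,0],[-1,0,0,0,0]]' >/dev/null; python3 -c "from h import *;st()"
python3 -m pendant '[[-1,-0.001,0,0,0],[-1,0,0,0,0]]' >/dev/null; python3 -c "from h import *;st()"
```

```text
t 20.85 local [ 0.0275 -0.0412  0.1959] yaw err -0.001 F [-4.3  2.9 -1.7] gap 0.0
t 21.1 local [ 0.0282 -0.0412  0.1958] yaw err -0.001 F [-5.6  2.8 -2.5] gap -0.0
```

Contact force is climbing steadily to about 6 N, so the stick is against its stop. I'll back off and check.

```bash
python3 -m pendant '[[-1,0.02,0,0,0],[-1,0.03,0,0,0],[-1,0,0,-0.045,0],[-1,0,0,-0.045,0],[-1,0,0.055,0,0],[-1,0,0.055,0,0],[-1,0,0.055,0,0],[-1,-0.02,0.055,0,0]]' >/dev/null
python3 -m pendant '[[-1,0,0,0,0],[-1,0,0,0,0]]' >/dev/null
python3 -c "
from h import *;st()
a=save('top','t5')[140:260,220:360];b=save('scene','s5')[150:290,210:350]
im=np.hstack([cv2.resize(a,(420,360),interpolation=3),cv2.resize(b,(360,360),interpolation=3)]);cv2.imwrite('pics/m5.png',im[:,:,::-1])"
```

```text
t 22.35 local [0.     0.179  0.2864] yaw err -0.0 F [-0.5 -0.6 -0.4] gap 0.0
```

View pics/m5.png

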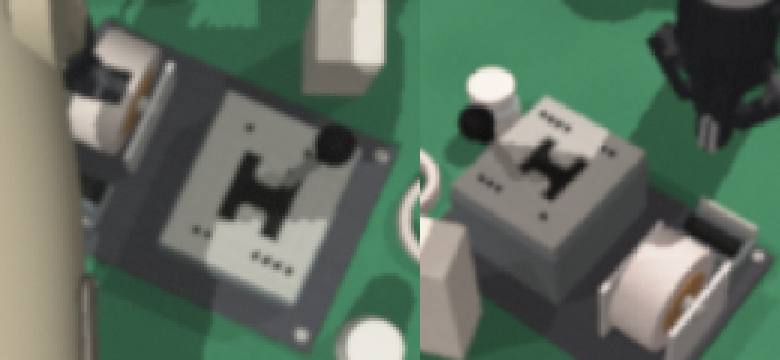

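The knob is now forward and right, at top (331,188) and scene (232,197.6). I'll compute the tilt.

```bash
python3 -c "
from h import *
k=knobfit([331,188],[232,197.6],*M);print(*k,loc(k[1]))
print([loc(knobfit(a,b,*M)[1]).round(4).tolist() for a,b in (([331,188],None),(None,[232,197.6]))])
for f in(.26,.28):
  for a in (.21,.23):
    v=np.array([np.tan(f),-np.tan(a),1]);v*=.19/np.linalg.norm(v);c,s=np.cos(M[2]),np.sin(M[2])
    P=[M[0]+c*v[0]-s*v[1],M[1]+s*v[0]+c*v[1],.02+v[2]];print(f,a,proj('top',P),proj('scene',P))
for c in('top','scene'):
  im=env.read_camera(c);x,y=dict(top=(331,188),scene=(232,198))[c]
  g=(im.max(2)<45).astype(np.uint8);m=np.zeros_like(g);m[y-9:y+10,x-9:x+10]=1;ys,xs=np.nonzero(g*m);print(c,xs.mean(),ys.mean(),len(xs))
"
```

```text
[0.21633604 0.29024414] [ 0.64237513 -0.11421416  0.19814595] [-0.46327519  0.24767181 -0.44544436  0.10648121] [ 0.0532084  -0.03915209  0.19814595]
[[0.0544, -0.04, 0.1976], [0.0526, -0.0383, 0.1985]]
0.26 0.21 [[329.43902515 189.95537228]] [[233.23243578 196.04296018]]
0.26 0.23 [[330.7027127  190.65799715]] [[232.18661577 195.53732937]]
0.28 0.21 [[329.90556795 188.67636577]] [[232.33759315 197.24706304]]
0.28 0.23 [[331.15961173 189.37988035]] [[231.30103852 196.73465546]]
top 331.359375 187.8203125 128
scene 231.76865671641792 198.01492537313433 134
```

```bash
python3 -c "
from workcell import env
print(env.hand_in())"
```

```text
the job is handed in; nothing more can be done
None
```

The stick is fully home in the third slot: the cameras put forward at about 0.28–0.29 rad and across at about 0.22 rad. It was only ever pushed, with at most about 6 N at the final stop (a first sideways push briefly pressed down on the knob with about 11 N before I backed off); the arm was clear of everything when I handed in at about 22.5 s.

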